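# Range the cast samples by height and close the sample pot

### The job

Range today's four samples along the wooden row board, one upright and centred on each printed ring, from the tallest at the red end of the board to the lowest at the blue end: the concrete test cylinder, the test cube, the tealight holder and the white sample pot. Put the orange lid on the pot, right way up and fully home. Leave the pigment jar with the black cap among them where it stands.

Things in the scene. Friction and masses are not known exactly. Their poses are not given: they have to be found in the camera images.
- row_board: flat wooden board lying fixed on the table near the robot, 84 x 340 x 6 mm, its long side along its own y. Origin: centre of its underside; its top is 6 mm above the table. Four black printed rings (70 mm outside, with a centre cross) lie on its top at x = 0 and y = -108, -36, +36 and +108 mm in its frame; one sample goes on each.
- red_end: red block, 50 x 16 x 10 mm, fixed across one end of the board's top, 158 mm from the board's centre along its y axis (at either the +y or the -y end); marks the end for the tallest sample. Origin: centre of its underside, 6 mm above the table.
- blue_end: blue block of the same size, fixed across the other end of the board; marks the end for the lowest sample. Origin: centre of its underside.
- test_cylinder: grey concrete cylinder, 40 mm across, 60 mm tall, standing upright (first, next to the red end). 0.12 to 0.24 kg. Origin: centre of its underside, z up.
- test_cube: dark grey cast cube, 45 mm each side (second from the red end). 0.14 to 0.28 kg. Origin: centre of its underside, z up, x and y square to its sides.
- tealight_holder: pale speckled ring-like tealight holder, 62 mm across, 38 mm tall, hollow in the top (third from the red end). Grip it across its outside. 0.15 to 0.31 kg. Origin: centre of its underside, z up.
- sample_pot: low round white plastic pot with set grey mix inside, no lid on it at the start, 54 mm across, 24 mm tall, its rim tapering in to 51 mm over the top 6 mm (fourth, next to the blue end). Lowest of the four, even with its lid (35 mm). 0.04 to 0.09 kg. Origin: centre of its underside, z up.
- pot_lid: round orange lid, 63 mm across, lying right way up. A yellow grip bar on top, 14 mm (its x) by 40 mm (its y), stands 8 mm above the lid: pinch it across its x. Lid 11 mm tall, 19 with the bar; skirt 8 mm deep, 58 mm inside: 2 mm to spare round the pot; rests there by its weight (do not carry the pot by it). Fully home: origin 16 mm above the pot's. 0.02 kg. Origin: centre of lower edge, z up.
- red_jar: bystander: clear pigment jar of red powder with a black cap, 44 mm across, 50 mm tall, standing loose among the samples; leave it alone. Origin: centre of its underside.
Not all that is in view belongs to the job. What is shaped like the test_cylinder but pink is not meant.

How it is judged:
By the outcome, as a careful person would: the job done as asked, in the order asked, and still so for the second after the job is handed in, with the robot touching nothing.
It also fails if it takes over 128 s, if anything falls off the work surface, if the arm or the gripper's body presses on something with over 40 N, if the wrist force passes 120 N, or if a joint passes its speed limit or range.

### The arm

A 7-joint arm with a two-finger parallel gripper is mounted at the origin on a cart in front of the work surface, level with it; the furniture and walls round the work are solid. World frame = base frame: x ahead of the robot, y to its left, z up, the work surface at z = 0. Lengths are in m, angles in rad, forces in N, time in s.
With the tool pointing down it reaches from about 0.4 to 0.85 m from the base axis. Payload 10.4 kg.
Tool frame: the origin (TCP) lies on the centre line of the jaws, within the pads' length; the fingertips stand 11 mm ahead of it and the grasp point (between the pads) lies 8 mm behind it (tip_reach is the distance from the TCP to the fingertips, in m); z points along the fingers, y is the line along which they close (so a half turn about z gives the same grasp; the last joint's range is limited). The gripper opens to 85 mm and grips with 20 to 120 N. Pads are 22 mm wide; open, the fingers measure 114 mm over their backs; the gripper's body (76 mm by 85 mm) begins 54 mm behind the grasp point. The pads swing forward as they close: fully open they stand 13 mm farther back than shut.
Start: joints at [1.225, 0.332, -0.065, 1.46, 0.022, 1.35, -0.088], TCP at [0.198, -0.593, 0.242] pointing down, gripper open.
Joint ranges: [-2.6, 2.6], [-0.5, 2.12], [-1.47, 1.34], [0.16, 2.42], [-1.27, 4.41], [0.06, 2.06], [-2.6, 2.6]. Speed limits (rad/s): [2.22, 2.22, 2.79, 2.79, 3.14, 3.14, 3.14].

### API

Orientations are given as a unit quaternion [x, y, z, w].
In Python, from workcell import get_obs, camera, hand_in, tip_reach gives the robot as it stands. The module is installed in compiled form; this text tells all that it offers.
- The arm moves only by the tool move_arm, never from a script. Its argument "plan" is a list of rows, each an object with "delta_pos": the shift along the tool's x, y, z in a scale on which 1.0 is 1 m, a list of three; "turn": the turn, a rotation vector about the tool's x, y, z in shares of 90 degrees (1.0 is 90 degrees), a list of three; "fingers": the closure, from 0 (fully open) to 1 (shut). A call has 1 to 12 rows; each row is the pose to reach, as a shift and turn from the pose commanded when the call began, along the tool's axes at that moment; what a row does not reach only later rows make up. A row lasts 1/8 s, in which the tool goes at most 62.5 mm and 10.7 degrees, less where a joint would pass 70% of its speed; a pose out of reach is approached as far as the arm can. Shift and turn numbers lie between -1 and 1, and a call with a number outside is refused. A call with a gripper value outside its range is refused whole. The fingers move at their own pace and stop on an object; "force" is the grip in N (left out, the last holds). Time passes only in rows, so rows that repeat a pose let the fingers close. It gives the time, the measured TCP pose, the force, the opening and the grip force at its end, in the units of the state.
- get_obs(): the state, without advancing time (a new reading comes with each control period).
- camera(name): name is "scene" or "top" or "wrist"; returns a dict with "color" (400x640x3 uint8, red, green, blue), "range_z" (400x640 float32, m along the optical axis (not along the pixel's ray), 0 where there is no reading), "fx", "fy", "cx", "cy" (pixels), "R" (3x3) and "t" (3): a world point X has camera coordinates R X + t; the wrist camera has in their place "tool_from_camera" (4x4, takes a point from camera to tool coordinates, whose origin is the TCP and whose axes are the flange's). Camera axes: x right, y down, z forward; pixel columns grow to the right and rows downward; lengths in m; the calibration is good to about 2 mm. The wrist camera is an equidistant fisheye: a pixel r from the principal point sees the ray r / f radians off the axis. A picture is of the moment at which its call begins: read the wrist's pose just before it.
- hand_in(): hands the job in; it is judged then, once.
The state is a dict: "clock": time; "joint_pos": joint angles; "joint_velocities": joint speeds; "tau": joint torques, N m; "position": TCP position; "ee_rot": TCP orientation; "ft_force": force on the tool from outside, world axes, zero at the start; "torque": the same for the moment, N m; "grip_width": opening from 0.0 (shut) to 1.0 (fully open); "grasp_force": force on a finger pad.
Only numpy, scipy, OpenCV 4.12 (cv2) and the standard library are available. Lean on these libraries where they do the work, as an engineer would, in place of code of your own. Each camera call takes 0.05 s, during which the arm holds its last target. There are 200 camera calls.

## Working session

There is one attempt and no reset: what is moved stays moved. The work goes in short steps, Python scripts to look and compute and a tool call to move; the robot and the scene stay as the last step left them, time stands still between calls to the robot, and variables do not carry over. Pictures are saved under pics/ and viewed, at most 14 in all, crops included, and the job is handed in when it is done.

Besides the shell and the picture viewer there is one more tool, called after "Call:" by a JSON object that holds its "method" and its "body". move_arm: Moves the arm, as the interface text tells. Its arguments: {"type":"object","properties":{"plan":{"type":"array","items":{"type":"object","properties":{"delta_pos":{"type":"array","items":{"type":"number"}},"turn":{"type":"array","items":{"type":"number"}},"fingers":{"type":"number"}}}},"force":{"type":"number"}},"required":["plan"]}

```bash
mkdir -p pics
cat > h.py <<'E'
import numpy as np, cv2
from workcell import get_obs, camera
def save(n,c): cv2.imwrite('pics/'+n+'.png',c[...,::-1])
def ray(c,u,v):
    d=np.array([(u-c['cx'])/c['fx'],(v-c['cy'])/c['fy'],1.])
    R=np.array(c['R']);t=np.array(c['t'])
    return -R.T@t, R.T@d
def onz(c,u,v,z):
    o,d=ray(c,u,v); return o+d*(z-o[2])/d[2]
def pt(c,u,v):
    o,d=ray(c,u,v); return o+d*c['range_z'][int(v),int(u)]
E
python3 - <<'E'
from h import *
o=get_obs(); print({k:np.round(v,3) for k,v in o.items()})
for n in('scene','top'):
    c=camera(n); save(n+'0',c['color']); np.save(n+'0.npy',c,allow_pickle=True)
    print(n,c['fx'],c['cx'],c['cy'],np.round(c['R'],3).tolist(),c['t'])
E
```

```text
{'clock': np.float64(0.0), 'joint_pos': array([ 1.225,  0.333, -0.065,  1.461,  0.022,  1.35 , -0.089]), 'joint_velocities': array([-0.001,  0.   ,  0.   , -0.   ,  0.001,  0.001, -0.002]), 'tau': array([-1.0000e-03, -6.2546e+01,  4.8000e-02, -3.9161e+01,  1.6000e-02,
        1.0000e-02, -0.0000e+00]), 'position': array([ 0.198, -0.592,  0.242]), 'ee_rot': array([ 0.987,  0.161, -0.   , -0.001]), 'ft_force': array([-1.021, -0.082,  0.564]), 'torque': array([-0.012, -0.049, -0.022]), 'grasp_force': np.float64(0.0), 'grip_width': np.float64(0.998)}
scene 511.9941519342251 321.46803240615753 203.47815266966848 [[-0.826, -0.564, 0.004], [-0.321, 0.464, -0.826], [0.463, -0.683, -0.564]] [0.43582192 0.26841118 0.98900927]
top 410.91097419480576 313.71959803274837 200.23880330514882 [[-0.144, -0.99, -0.003], [-0.964, 0.141, -0.226], [0.224, -0.03, -0.974]] [0.0201912  0.58173976 0.780126  ]
```

View pics/scene0.png

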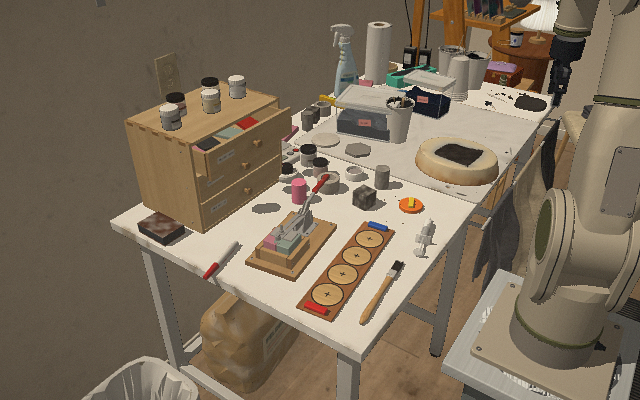

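View pics/top0.png

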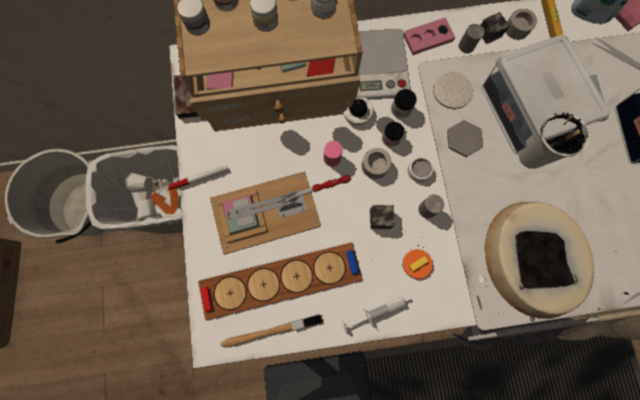

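Run:
```python
from h import *
t=np.load('top0.npy',allow_pickle=True).item(); s=np.load('scene0.npy',allow_pickle=True).item()
a=cv2.resize(t['color'][80:290,310:470],None,fx=2.8,fy=2.8,interpolation=2)
b=cv2.resize(s['color'][130:230,270:440],None,fx=4.5,fy=4.5,interpolation=2)
save('ct',a);save('cs',b)
for n,u,v in [('cyl',432,203),('cube',382,212),('holder',371,155),('potrim',421,162),('lid',418,264),('barlid',418,265),('jar',394,130),('jar2',404,98),('jar3',358,107),('pink',333,150),('farcyl',471,35),('red',207,299),('blue',352,262),('r',230,293),('r',263,285),('r',297,276),('r',330,268),('knifeend',345,180)]:
    print(n,np.round(pt(t,u,v),3), np.round(onz(t,u,v,0.0),3))
```

```text
cyl [ 0.539 -0.306  0.059] [ 0.55  -0.325  0.   ]
cube [ 0.538 -0.203  0.045] [ 0.546 -0.212  0.   ]
holder [ 0.673 -0.207  0.023] [ 0.68  -0.211  0.   ]
potrim [ 0.642 -0.315  0.017] [ 0.647 -0.321  0.   ]
lid [ 0.421 -0.262  0.02 ] [ 0.422 -0.268  0.   ]
barlid [ 0.419 -0.262  0.019] [ 0.42  -0.267  0.   ]
jar [ 0.714 -0.262  0.048] [ 0.732 -0.275  0.   ]
jar2 [ 0.782 -0.296  0.055] [ 0.808 -0.313  0.   ]
jar3 [ 0.784 -0.195  0.038] [ 0.801 -0.202  0.   ]
pink [ 0.684 -0.121  0.058] [ 0.704 -0.127  0.   ]
farcyl [ 0.913 -0.477  0.059] [ 0.95  -0.508  0.   ]
red [0.414 0.184 0.014] [0.415 0.188 0.   ]
blue [ 0.446 -0.126  0.016] [ 0.447 -0.128  0.   ]
r [0.42  0.137 0.005] [0.42  0.138 0.   ]
r [0.426 0.067 0.004] [0.426 0.067 0.   ]
r [ 0.434 -0.007  0.004] [ 0.435 -0.007  0.   ]
r [ 0.441 -0.079  0.006] [ 0.441 -0.079  0.   ]
knifeend [ 0.602 -0.131  0.102] [ 0.63  -0.143  0.   ]
```

View pics/ct.png

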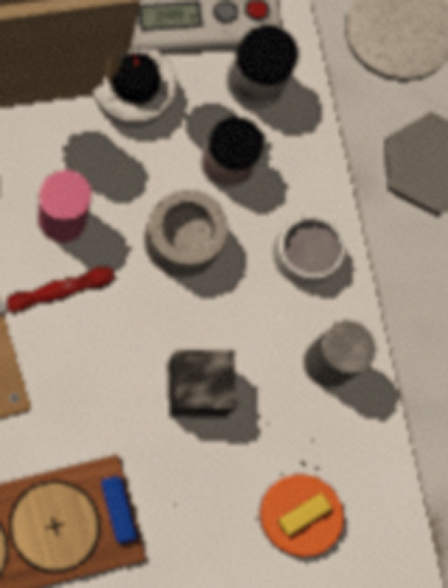

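View pics/cs.png

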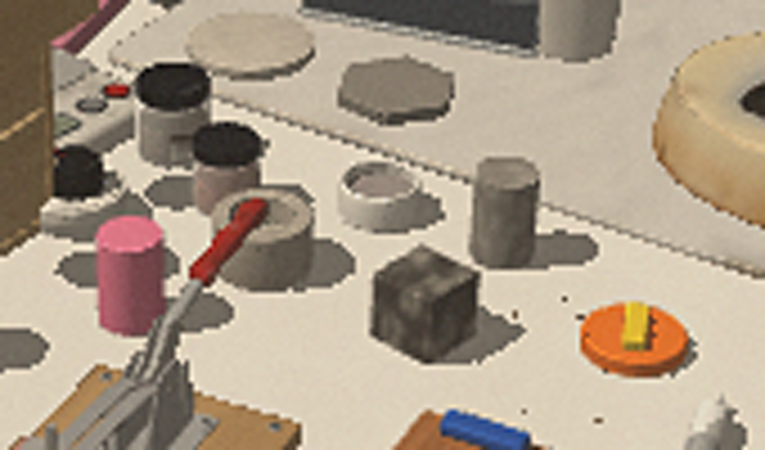

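```bash
cat >> h.py <<'E'
from scipy.spatial.transform import Rotation as Ro
def cloud(c):
    v,u=np.mgrid[0:400,0:640]; z=c['range_z']
    P=np.stack([(u-c['cx'])/c['fx']*z,(v-c['cy'])/c['fy']*z,z],-1)
    return ((P-np.array(c['t']))@np.array(c['R'])), z>0
def go(x,y,z,yaw=None):
    "delta in tool axes; yaw = world angle (deg) of the closing line"
    o=get_obs(); R=Ro.from_quat(o['ee_rot']); M=R.as_matrix()
    d=M.T@(np.array([x,y,z])-o['position'])
    cur=np.degrees(np.arctan2(M[1,1],M[0,1]))
    t=0 if yaw is None else -np.radians((yaw-cur+90)%180-90)
    tilt=np.cross(M[:,2],[0,0,-1]); 
    print('delta',np.round(d,4),'turn z',round(t,3),'dist',round(np.linalg.norm(d),3),'closing yaw now',round(cur,1),'pos',np.round(o['position'],4),'j7',round(o['joint_pos'][6],2),'tilt corr',np.round(M.T@tilt,4),'t',o['clock'])
E
python3 - <<'E'
from h import *
t=np.load('top0.npy',allow_pickle=True).item(); s=np.load('scene0.npy',allow_pickle=True).item()
for nm,c in(('top',t),('scene',s)):
    P,ok=cloud(c)
    print(nm,'table z',np.median(P[...,2][ok&(np.abs(P[...,0]-.48)<.02)&(np.abs(P[...,1]+.2)<.03)]).round(4))
    for n,x,y,h,r in [('cyl',.535,-.31,.06,.04),('cube',.53,-.205,.045,.045),('holder',.655,-.21,.038,.045),('pot',.62,-.32,.024,.04),('lid',.42,-.262,.011,.045),('bar',.42,-.262,.019,.045),('jar',.71,-.262,.05,.035),]:
        m=ok&(np.hypot(P[...,0]-x,P[...,1]-y)<r)&(np.abs(P[...,2]-h)<.004)
        q=P[m]
        if len(q)<5: print(n,len(q)); continue
        ctr,rad=cv2.minEnclosingCircle(q[:,:2].astype(np.float32)); rc=cv2.minAreaRect(q[:,:2].astype(np.float32)*1000)
        print(n,len(q),'z',np.median(q[:,2]).round(4),'circ',np.round(ctr,4),round(rad,4),'rect',np.round(rc[0],1),np.round(rc[1],1),round(rc[2],1))
    hsv=cv2.cvtColor(c['color'],cv2.COLOR_RGB2HSV)
    reg=ok&(P[...,0]>.35)&(P[...,0]<.5)&(P[...,1]>-.16)&(P[...,1]<.22)&(P[...,2]<.03)
    H=hsv[...,0].astype(int)
    for n,m in(('red',((H<5)|(H>175))&(hsv[...,1]>190)&(hsv[...,2]>80)),('blue',(H>105)&(H<125)&(hsv[...,1]>120))):
        m=m&reg; v,u=np.nonzero(m); q=np.array([onz(c,a,b,.016) for a,b in zip(u,v)]); print(n,len(q),q.mean(0).round(4),np.median(P[m][:,2]).round(4))
E
```

```text
top table z -0.0004
cyl 291 z 0.0601 circ [ 0.5368 -0.3098] 0.0203 rect [ 536.1 -309.3] [39.3 38.1] 80.7
cube 460 z 0.0447 circ [ 0.5311 -0.2031] 0.0306 rect [ 530.6 -203.3] [44.9 45.1] 80.5
holder 356 z 0.0379 circ [ 0.653  -0.2137] 0.0316 rect [ 652.6 -213.4] [59.9 60.9] 82.2
pot 113 z 0.0232 circ [ 0.6231 -0.3215] 0.0381 rect [ 628.  -319.9] [51.3 72.3] 14.4
lid 555 z 0.0107 circ [ 0.4229 -0.2641] 0.0314 rect [ 422.6 -263.6] [61.3 60.7] 34.8
bar 126 z 0.0186 circ [ 0.4226 -0.2641] 0.0203 rect [ 422.7 -264. ] [14.2 40.1] 22.8
jar 276 z 0.0499 circ [ 0.7125 -0.2606] 0.0216 rect [ 712.9 -261.2] [41.  40.8] 55.5
red 166 [0.4159 0.1861 0.016 ] 0.0155
blue 153 [ 0.4462 -0.1271  0.016 ] 0.0154
scene table z -0.0001
cyl 94 z 0.0615 circ [ 0.5342 -0.3094] 0.0232 rect [ 534.8 -307.6] [38.8 40.6] 39.3
cube 185 z 0.0466 circ [ 0.5291 -0.1998] 0.0331 rect [ 529.1 -201.7] [51.1 46.9] 80.8
holder 127 z 0.0391 circ [ 0.6501 -0.2119] 0.0335 rect [ 650.3 -213.9] [60.4 63.2] 76.6
pot 88 z 0.0235 circ [ 0.6197 -0.3203] 0.0397 rect [ 623.5 -319.9] [74.7 51.3] 85.7
lid 213 z 0.0127 circ [ 0.4209 -0.2619] 0.0326 rect [ 420.6 -262.4] [61.6 61. ] 79.7
bar 67 z 0.0196 circ [ 0.4186 -0.2596] 0.0293 rect [ 416.9 -258.9] [46.9 47.4] 4.2
jar 102 z 0.0514 circ [ 0.711  -0.2588] 0.0235 rect [ 710.6 -258.3] [41.6 44.6] 23.5
red 139 [0.4142 0.1898 0.016 ] 0.0175
blue 98 [ 0.4451 -0.1231  0.016 ] 0.0171
```

Run:
```python
from h import *
print(np.round(camera('wrist')['tool_from_camera'],3))
go(.5,-.25,.34)
```

```text
[[ 0.001 -0.944 -0.329  0.086]
 [ 1.     0.001  0.     0.001]
 [ 0.    -0.329  0.944 -0.132]
 [ 0.     0.     0.     1.   ]]
delta [ 0.3949 -0.2291 -0.0981] turn z 0 dist 0.467 closing yaw now -71.5 pos [ 0.1982 -0.5925  0.2417] j7 -0.09 tilt corr [-0.0011  0.0001 -0.    ] t 0.15
```

Call:
{"method": "move_arm", "body": {"plan": [{"delta_pos": [0.06,-0.03,-0.098],"turn": [0,0,0],"fingers": 0},{"delta_pos": [0.395,-0.229,-0.098],"turn": [0,0,0],"fingers": 0},{"delta_pos": [0.395,-0.229,-0.098],"turn": [0,0,0],"fingers": 0},{"delta_pos": [0.395,-0.229,-0.098],"turn": [0,0,0],"fingers": 0},{"delta_pos": [0.395,-0.229,-0.098],"turn": [0,0,0],"fingers": 0},{"delta_pos": [0.395,-0.229,-0.098],"turn": [0,0,0],"fingers": 0},{"delta_pos": [0.395,-0.229,-0.098],"turn": [0,0,0],"fingers": 0},{"delta_pos": [0.395,-0.229,-0.098],"turn": [0,0,0],"fingers": 0},{"delta_pos": [0.395,-0.229,-0.098],"turn": [0,0,0],"fingers": 0},{"delta_pos": [0.395,-0.229,-0.098],"turn": [0,0,0],"fingers": 0},{"delta_pos": [0.395,-0.229,-0.098],"turn": [0,0,0],"fingers": 0},{"delta_pos": [0.395,-0.229,-0.098],"turn": [0,0,0],"fingers": 0}], "force": 30}}

```text
clock: 1.65
position: [0.4996, -0.2512, 0.3403]
ee_rot: [0.987, 0.16, -0.0, 0.0]
ft_force: [-0.1, -0.5, -0.3]
grip_width: 0.997
grasp_force: 0.0
```

```bash
cat >> h.py <<'E'
def wcam():
    o=get_obs(); c=camera('wrist'); v,u=np.mgrid[0:400,0:640].astype(float)
    a=(u-c['cx'])/c['fx']; b=(v-c['cy'])/c['fy']; r=np.hypot(a,b)+1e-9
    s=np.tan(np.minimum(r,1.4))/r; z=c['range_z']
    T=np.eye(4);T[:3,:3]=Ro.from_quat(o['ee_rot']).as_matrix();T[:3,3]=o['position']
    T=T@np.array(c['tool_from_camera'])
    D=np.stack([a*s,b*s,np.ones_like(a)],-1)@T[:3,:3].T
    return c,T[:3,3]+D*z[...,None],(z>0)&(r<1.2),T[:3,3],D
def top(P,ok,x,y,h,r,tol=.004):
    q=P[ok&(np.hypot(P[...,0]-x,P[...,1]-y)<r)&(np.abs(P[...,2]-h)<tol)]
    if len(q)<5: return print('few',len(q))
    q2=q[:,:2].astype(np.float32); rc=cv2.minAreaRect(q2*1000); ci=cv2.minEnclosingCircle(q2)
    print(len(q),'z',np.median(q[:,2]).round(4),'circ',np.round(ci[0],4),round(ci[1],4),'rect',np.round(rc[0],1),np.round(rc[1],1),round(rc[2],1))
OB=[('cyl',.536,-.309,.06,.03),('cube',.531,-.203,.045,.045),('holder',.653,-.213,.038,.04),('pot',.632,-.32,.024,.035),('lid',.42,-.262,.011,.045),('bar',.42,-.262,.019,.045),('jar',.71,-.26,.05,.035)]
E
python3 - <<'E'
from h import *
c,P,ok,_,_=wcam(); save('w1',c['color'])
print(get_obs()['position'],get_obs()['joint_pos'].round(2))
for a in OB: print(a[0],end=' '); top(P,ok,*a[1:])
E
```

```text
[ 0.4997273  -0.25100366  0.34028478] [ 0.71  0.18 -0.38  1.46  0.07  1.52 -0.92]
cyl 659 z 0.0603 circ [ 0.5371 -0.3104] 0.021 rect [ 536.7 -310.3] [40.3 37.7] 22.1
cube 1035 z 0.0453 circ [ 0.5309 -0.2036] 0.0307 rect [ 531.3 -203.4] [46.1 45.5] 82.6
holder 860 z 0.0381 circ [ 0.6532 -0.214 ] 0.0315 rect [ 653.3 -213.5] [61.  60.3] 18.0
pot 182 z 0.0241 circ [ 0.6264 -0.3097] 0.0269 rect [ 626.6 -311.1] [51.7 47.9] 21.2
lid 924 z 0.0113 circ [ 0.4234 -0.2642] 0.0319 rect [ 423.1 -264.5] [60.7 61.8] 16.2
bar 230 z 0.019 circ [ 0.4245 -0.264 ] 0.0209 rect [ 423.6 -264.1] [14.7 40.7] 21.7
jar 712 z 0.0501 circ [ 0.7126 -0.2613] 0.0219 rect [ 713.2 -261.1] [42.4 41.9] 28.7
```

View pics/w1.png

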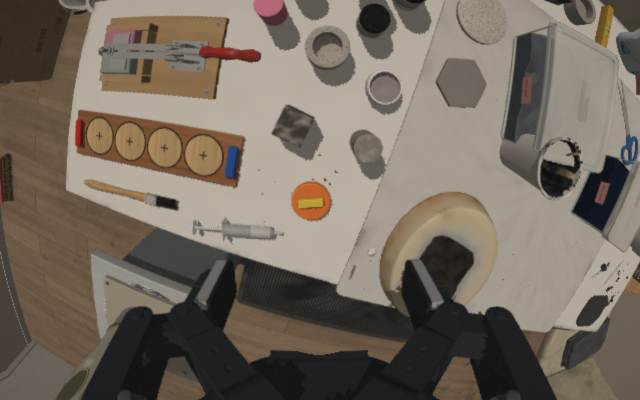

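Run:
```python
from h import *
import workcell; print(workcell.tip_reach if not callable(workcell.tip_reach) else workcell.tip_reach())
c,P,ok,o,D=wcam(); hsv=cv2.cvtColor(c['color'],cv2.COLOR_RGB2HSV); H=hsv[...,0].astype(int)
reg=ok&(P[...,0]>.35)&(P[...,0]<.5)&(P[...,1]>-.16)&(P[...,1]<.22)&(P[...,2]<.03)
for n,m in(('red',((H<5)|(H>175))&(hsv[...,1]>190)&(hsv[...,2]>80)),('blue',(H>105)&(H<125)&(hsv[...,1]>120))):
    m=m&reg&(P[...,2]>.012); q=o+D*((.016-o[2])/D[...,2])[...,None]; rc=cv2.minAreaRect(q[m][:,:2].astype(np.float32)*1000)
    print(n,m.sum(),q[m].mean(0).round(4),np.median(P[m][:,2]).round(4),rc)
# board top and neighbours
for nm,cc in(('w',(P,ok)),('t',cloud(np.load('top0.npy',allow_pickle=True).item()))):
    p,k=cc
    for ya in(.137,.065,-.006,-.078):
        s=k&(np.abs(p[...,1]-ya)<.045)
        a=p[s&(p[...,0]>.478)&(p[...,0]<.6)&(p[...,2]>.008)]; b=p[s&(p[...,0]>.3)&(p[...,0]<.384)&(p[...,2]>.008)]
        bd=p[s&(np.abs(p[...,0]-.43)<.03)&(np.abs(p[...,1]-ya)<.02)]
        print(nm,ya,'board z',np.median(bd[:,2]).round(4),'behind minx',a[:,0].min().round(3) if len(a) else None, 'h',[round(a[a[:,0]<x][:,2].max(),3) if (a[:,0]<x).any() else 0 for x in(.5,.52,.54,.6)],'front maxx',b[:,0].max().round(3) if len(b) else None,b[:,2].max().round(3) if len(b) else None)
go(.537,-.310,.15,-30)
```

```text
0.011
red 103 [0.4169 0.1845 0.016 ] 0.016 ((416.13909912109375, 184.5662841796875), (47.55282211303711, 11.758036613464355), 4.046939373016357)
blue 274 [ 0.4479 -0.1277  0.016 ] 0.0162 ((447.5917663574219, -127.78266906738281), (48.61516571044922, 14.849173545837402), 5.373102188110352)
w 0.137 board z 0.0068 behind minx 0.503 h [0, np.float64(0.019), np.float64(0.062), np.float64(0.099)] front maxx 0.382 0.014
w 0.065 board z 0.0067 behind minx 0.507 h [0, np.float64(0.018), np.float64(0.062), np.float64(0.099)] front maxx 0.343 0.014
w -0.006 board z 0.0068 behind minx 0.517 h [0, np.float64(0.016), np.float64(0.018), np.float64(0.091)] front maxx 0.35 0.014
w -0.078 board z 0.0068 behind minx 0.478 h [np.float64(0.009), np.float64(0.009), np.float64(0.018), np.float64(0.102)] front maxx 0.35 0.03
t 0.137 board z 0.006 behind minx 0.503 h [0, np.float64(0.02), np.float64(0.063), np.float64(0.098)] front maxx 0.383 0.015
t 0.065 board z 0.0058 behind minx 0.507 h [0, np.float64(0.018), np.float64(0.063), np.float64(0.098)] front maxx 0.342 0.014
t -0.006 board z 0.006 behind minx 0.518 h [0, np.float64(0.016), np.float64(0.019), np.float64(0.091)] front maxx 0.349 0.015
t -0.078 board z 0.0061 behind minx 0.479 h [np.float64(0.01), np.float64(0.01), np.float64(0.018), np.float64(0.103)] front maxx 0.345 0.029
delta [0.0165 0.0678 0.1903] turn z -0.726 dist 0.203 closing yaw now -71.6 pos [ 0.4999 -0.2508  0.3403] j7 -0.92 tilt corr [ 0.0001  0.0001 -0.    ] t 1.75
```

Careful with the scale: turns go in shares of 90 degrees. That gives: -0.726 rad is -0.4622.

Call:
{"method": "move_arm", "body": {"plan": [{"delta_pos": [0.0165,0.068,0.03],"turn": [0,0,-0.1146],"fingers": 0},{"delta_pos": [0.0165,0.068,0.08],"turn": [0,0,-0.2292],"fingers": 0},{"delta_pos": [0.0165,0.068,0.13],"turn": [0,0,-0.3438],"fingers": 0},{"delta_pos": [0.0165,0.068,0.18],"turn": [0,0,-0.4584],"fingers": 0},{"delta_pos": [0.0165,0.068,0.2],"turn": [0,0,-0.4622],"fingers": 0},{"delta_pos": [0.0165,0.068,0.2],"turn": [0,0,-0.4622],"fingers": 0}]}}

```text
clock: 2.5
position: [0.5371, -0.3096, 0.14]
ee_rot: [0.867, 0.499, -0.0, -0.001]
ft_force: [0.4, -0.2, 1.1]
grip_width: 1.0
grasp_force: 0.0
```

```bash
python3 -c "
from h import *
go(.537,-.310,.03,-30)
c,P,ok,_,_=wcam()
for a in OB: print(a[0],end=' '); top(P,ok,*a[1:])
print(get_obs()['joint_pos'].round(2))"
```

```text
delta [-0.0004  0.0003  0.11  ] turn z -0.003 dist 0.11 closing yaw now -30.1 pos [ 0.5371 -0.3096  0.14  ] j7 -0.21 tilt corr [-0.0014 -0.      0.    ] t 2.5
cyl 2185 z 0.0603 circ [ 0.5371 -0.3102] 0.0207 rect [ 537.6 -310.1] [40.3 39.4] 60.6
cube 3491 z 0.0454 circ [ 0.532  -0.2036] 0.031 rect [ 531.3 -203.6] [45.5 45.7] 81.1
holder 2403 z 0.0381 circ [ 0.6529 -0.214 ] 0.0314 rect [ 650.8 -217.7] [53.6 61.8] 64.9
pot 558 z 0.024 circ [ 0.627  -0.3103] 0.0269 rect [ 626.6 -310.6] [51.4 49.6] 8.4
lid 2220 z 0.0113 circ [ 0.4234 -0.2647] 0.0318 rect [ 423.6 -264.5] [61.5 61.9] 82.6
bar 554 z 0.0191 circ [ 0.4234 -0.2651] 0.0206 rect [ 423.4 -264.9] [14.6 40.1] 24.2
jar 1946 z 0.0501 circ [ 0.713  -0.2611] 0.0219 rect [ 712.8 -261.2] [42.3 42.2] 62.3
[ 0.78  0.43 -0.43  1.58  0.19  1.17 -0.21]
```

Call:
{"method": "move_arm", "body": {"plan": [{"delta_pos": [0,0,0.05],"turn": [0,0,0],"fingers": 0},{"delta_pos": [0,0,0.09],"turn": [0,0,0],"fingers": 0},{"delta_pos": [0,0,0.11],"turn": [0,0,0],"fingers": 0},{"delta_pos": [0,0,0.11],"turn": [0,0,0],"fingers": 0.3},{"delta_pos": [0,0,0.11],"turn": [0,0,0],"fingers": 1},{"delta_pos": [0,0,0.11],"turn": [0,0,0],"fingers": 1},{"delta_pos": [0,0,0.11],"turn": [0,0,0],"fingers": 1},{"delta_pos": [0,0,0.11],"turn": [0,0,0],"fingers": 1},{"delta_pos": [0,0,0.09],"turn": [0,0,0],"fingers": 1},{"delta_pos": [0,0,0.04],"turn": [0,0,0],"fingers": 1},{"delta_pos": [0,0,-0.02],"turn": [0,0,0],"fingers": 1},{"delta_pos": [0,0,-0.04],"turn": [0,0,0],"fingers": 1}], "force": 40}}

```text
clock: 4.05
position: [0.5392, -0.3101, 0.1864]
ee_rot: [0.866, 0.501, 0.002, 0.003]
ft_force: [0.8, 1.3, -1.1]
grip_width: 0.465
grasp_force: 40.7
```

```bash
python3 -c "
from h import *
c,P,ok,_,_=wcam()
save('w2',c['color'])
print(get_obs()['joint_pos'].round(2),get_obs()['grip_width'],get_obs()['position'])
go(.4212,.1365,.18,5.6)"
```

```text
[ 0.79  0.39 -0.44  1.53  0.17  1.25 -0.19] 0.4643628100330241 [ 0.53935848 -0.31024892  0.18701404]
delta [ 0.3283 -0.3252  0.0044] turn z -0.62 dist 0.462 closing yaw now -29.9 pos [ 0.5394 -0.3102  0.187 ] j7 -0.19 tilt corr [ 0.008   0.0002 -0.    ] t 4.1
```

View pics/w2.png

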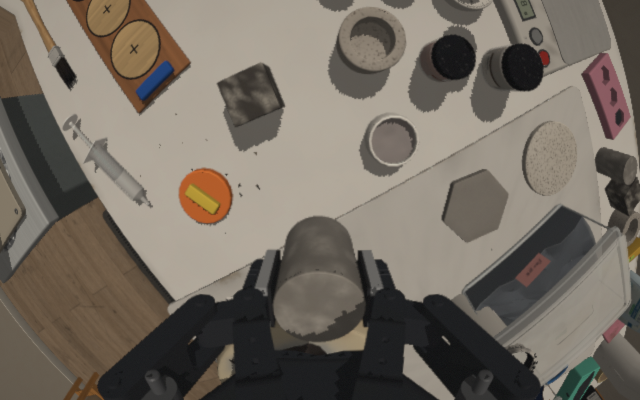

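Scaled: -0.622 rad is -0.396.

Call:
{"method": "move_arm", "body": {"plan": [{"delta_pos": [0.04,-0.04,0],"turn": [0,0,-0.0509],"fingers": 1},{"delta_pos": [0.08,-0.08,0],"turn": [0,0,-0.1019],"fingers": 1},{"delta_pos": [0.12,-0.12,0],"turn": [0,0,-0.1528],"fingers": 1},{"delta_pos": [0.16,-0.16,0],"turn": [0,0,-0.2037],"fingers": 1},{"delta_pos": [0.2,-0.2,0],"turn": [0,0,-0.2546],"fingers": 1},{"delta_pos": [0.24,-0.24,0],"turn": [0,0,-0.3056],"fingers": 1},{"delta_pos": [0.285,-0.285,0],"turn": [0,0,-0.3565],"fingers": 1},{"delta_pos": [0.315,-0.312,0],"turn": [0,0,-0.382],"fingers": 1},{"delta_pos": [0.328,-0.323,0.02],"turn": [0,0,-0.396],"fingers": 1},{"delta_pos": [0.328,-0.323,0.06],"turn": [0,0,-0.396],"fingers": 1},{"delta_pos": [0.328,-0.323,0.08],"turn": [0,0,-0.396],"fingers": 1},{"delta_pos": [0.328,-0.323,0.08],"turn": [0,0,-0.396],"fingers": 1}]}}

```text
clock: 5.6
position: [0.4194, 0.1355, 0.0988]
ee_rot: [0.671, 0.742, -0.001, -0.001]
ft_force: [-0.1, -0.1, -1.8]
grip_width: 0.465
grasp_force: 41.0
```

```bash
python3 -c "
from h import *
print(get_obs()['joint_pos'].round(2),get_obs()['grip_width'])
c=camera('top');P,ok=cloud(c);k=P[ok&(np.hypot(P[...,0]-.42,P[...,1]-.1365)<.06)&(P[...,2]>.025)]; print(len(k), np.histogram(k[:,2],bins=np.arange(.02,.25,.02)))
go(.4212,.1365,.038,5.6)"
```

```text
[ 0.42  0.16 -0.87  2.05  0.14  1.   -0.42] 0.4652232651809002
10243 (array([ 0,  0, 25, 44, 49, 45, 48, 38, 68,  1, 82]), array([0.02, 0.04, 0.06, 0.08, 0.1 , 0.12, 0.14, 0.16, 0.18, 0.2 , 0.22,
       0.24]))
delta [0.0006 0.001  0.062 ] turn z 0.003 dist 0.062 closing yaw now 5.7 pos [0.4204 0.1358 0.1   ] j7 -0.42 tilt corr [-0.0017 -0.0002 -0.    ] t 5.65
```

Call:
{"method": "move_arm", "body": {"plan": [{"delta_pos": [0.0005,0.001,0.03],"turn": [0,0,0],"fingers": 1},{"delta_pos": [0.0005,0.001,0.05],"turn": [0,0,0],"fingers": 1},{"delta_pos": [0.0005,0.001,0.06],"turn": [0,0,0],"fingers": 1},{"delta_pos": [0.0005,0.001,0.063],"turn": [0,0,0],"fingers": 1},{"delta_pos": [0.0005,0.001,0.063],"turn": [0,0,0],"fingers": 1},{"delta_pos": [0.0005,0.001,0.063],"turn": [0,0,0],"fingers": 1}]}}

```text
clock: 6.4
position: [0.4225, 0.1365, 0.0385]
ee_rot: [0.671, 0.742, 0.0, 0.001]
ft_force: [-4.2, -2.3, 8.4]
grip_width: 0.466
grasp_force: 41.6
```

```bash
python3 -c "
from h import *
print(get_obs()['ft_force'].round(1))
go(.4212,.1365,.037,5.6)"
```

```text
[-4.2 -2.3  8.4]
delta [ 0.0001 -0.0013  0.0015] turn z 0.002 dist 0.002 closing yaw now 5.7 pos [0.4225 0.1365 0.0385] j7 -0.53 tilt corr [0.0011 0.0006 0.    ] t 6.4
```

Call:
{"method": "move_arm", "body": {"plan": [{"delta_pos": [0,0,0],"turn": [0,0,0],"fingers": 0.4},{"delta_pos": [0,0,0],"turn": [0,0,0],"fingers": 0},{"delta_pos": [0,0,0],"turn": [0,0,0],"fingers": 0},{"delta_pos": [0,0,0],"turn": [0,0,0],"fingers": 0},{"delta_pos": [0,0,0],"turn": [0,0,0],"fingers": 0},{"delta_pos": [0,0,-0.02],"turn": [0,0,0],"fingers": 0},{"delta_pos": [0,0,-0.07],"turn": [0,0,0],"fingers": 0},{"delta_pos": [0,0,-0.12],"turn": [0,0,0],"fingers": 0},{"delta_pos": [0,0,-0.16],"turn": [0,0,0],"fingers": 0},{"delta_pos": [0,0,-0.16],"turn": [0,0,0],"fingers": 0},{"delta_pos": [0,0,-0.16],"turn": [0,0,0],"fingers": 0}]}}

```text
clock: 7.78
position: [0.4217, 0.1362, 0.1967]
ee_rot: [0.671, 0.742, -0.0, -0.0]
ft_force: [-0.5, 0.7, 0.0]
grip_width: 1.0
grasp_force: 0.0
```

```bash
python3 -c "
from h import *
go(.5315,-.2035,.15,-9)
c,P,ok,_,_=wcam();top(P,ok,.4212,.1365,.066,.03)
P,ok=cloud(camera('top'));top(P,ok,.4212,.1365,.066,.03)"
```

```text
delta [-0.3489  0.0755  0.0468] turn z 0.257 dist 0.36 closing yaw now 5.7 pos [0.4217 0.1362 0.1967] j7 -0.3 tilt corr [-0.0006  0.0005 -0.    ] t 7.775
1522 z 0.0663 circ [0.4239 0.1347] 0.0206 rect [423.4 135. ] [39.5 39.4] 6.0
335 z 0.0656 circ [0.4239 0.1343] 0.0203 rect [424.  134.3] [39.8 36.5] 81.7
```

```bash
cat >> h.py <<'E'
def rings(c,o,D,ok=True,idx=(0,1,2,3)):
    g=cv2.cvtColor(c['color'],cv2.COLOR_RGB2GRAY).astype(int); q=o+D*((.006-o[2])/D[...,2])[...,None]
    for i in idx:
        x,y=[(.4212,.1365),(.4282,.0648),(.4352,-.0068),(.4422,-.0785)][i]
        d=np.hypot(q[...,0]-x,q[...,1]-y); m=(d<.043)&ok; loc=cv2.blur(g.astype(np.float32),(25,25))
        k=q[m&(d>.027)&(g<65)][:,:2]
        if len(k)<20: print(i,len(k)); continue
        for _ in range(4):
            A=np.c_[2*k,np.ones(len(k))]; s=np.linalg.lstsq(A,(k**2).sum(1),rcond=None)[0]; r=np.sqrt(s[2]+s[0]**2+s[1]**2)
            e=np.abs(np.hypot(*(k-s[:2]).T)-r); k=k[e<max(.002,1.5*np.median(e))]
        print('ring',i+1,len(k),s[:2].round(4),'r',r.round(4))
def pinD(c):
    v,u=np.mgrid[0:400,0:640]; R=np.array(c['R']); return -R.T@np.array(c['t']), np.stack([(u-c['cx'])/c['fx'],(v-c['cy'])/c['fy'],np.ones((400,640))],-1)@R
E
python3 -c "
from h import *
c,P,ok,o,D=wcam(); save('w3',c['color'][:260]); print('w');rings(c,o,D)
c=np.load('top0.npy',allow_pickle=True).item();print('t');rings(c,*pinD(c))
c=np.load('scene0.npy',allow_pickle=True).item();print('s');rings(c,*pinD(c))
"
```

```text
w
ring 1 237 [0.4194 0.1356] r 0.0357
ring 2 169 [0.4264 0.0671] r 0.0349
ring 3 98 [ 0.4348 -0.0055] r 0.0341
ring 4 65 [ 0.4421 -0.0773] r 0.0341
t
ring 1 95 [0.4209 0.1378] r 0.0349
ring 2 90 [0.4279 0.0661] r 0.0349
ring 3 75 [ 0.4353 -0.0056] r 0.0348
ring 4 91 [ 0.4422 -0.077 ] r 0.0346
s
ring 1 48 [0.4206 0.1359] r 0.0341
ring 2 49 [0.4278 0.0647] r 0.0339
ring 3 33 [ 0.4349 -0.0073] r 0.034
ring 4 33 [ 0.4422 -0.0791] r 0.034
```

View pics/w3.png

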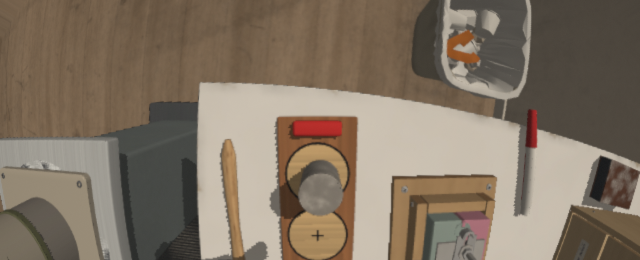

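Call:
{"method": "move_arm", "body": {"plan": [{"delta_pos": [-0.0017,0.002,0.05],"turn": [0,0,0],"fingers": 0},{"delta_pos": [-0.0017,0.002,0.1],"turn": [0,0,0],"fingers": 0},{"delta_pos": [-0.0017,0.002,0.14],"turn": [0,0,0],"fingers": 0},{"delta_pos": [-0.0017,0.002,0.157],"turn": [0,0,0],"fingers": 0},{"delta_pos": [-0.0017,0.002,0.157],"turn": [0,0,0],"fingers": 0},{"delta_pos": [-0.0017,0.002,0.157],"turn": [0,0,0],"fingers": 1},{"delta_pos": [-0.0017,0.002,0.157],"turn": [0,0,0],"fingers": 1},{"delta_pos": [-0.0017,0.002,0.157],"turn": [0,0,0],"fingers": 1},{"delta_pos": [-0.0017,0.002,0.157],"turn": [0,0,0],"fingers": 1},{"delta_pos": [-0.0017,0.002,0.152],"turn": [0,0,0],"fingers": 1},{"delta_pos": [-0.0017,0.002,0.15],"turn": [0,0,0],"fingers": 1}], "force": 30}}

```text
clock: 9.3
position: [0.4243, 0.1349, 0.0478]
ee_rot: [0.671, 0.742, 0.0, 0.0]
ft_force: [0.1, 0.6, -2.4]
grip_width: 0.465
grasp_force: 30.5
```

```bash
python3 -c "
from h import *
go(.421,.137,.041,5.6); print(get_obs()['ft_force'].round(1),get_obs()['grip_width'])"
```

```text
delta [ 0.0024 -0.0031  0.0068] turn z 0.002 dist 0.008 closing yaw now 5.7 pos [0.4243 0.1349 0.0478] j7 -0.52 tilt corr [0.0007 0.0002 0.    ] t 9.3
[ 0.1  0.6 -2.4] 0.46494800929045577
```

Call:
{"method": "move_arm", "body": {"plan": [{"delta_pos": [0.0024,-0.0031,0],"turn": [0,0,0],"fingers": 1},{"delta_pos": [0.0024,-0.0031,0.004],"turn": [0,0,0],"fingers": 1},{"delta_pos": [0.0024,-0.0031,0.0075],"turn": [0,0,0],"fingers": 1},{"delta_pos": [0.0024,-0.0031,0.0075],"turn": [0,0,0],"fingers": 1},{"delta_pos": [0.0024,-0.0031,0.0075],"turn": [0,0,0],"fingers": 1},{"delta_pos": [0.0024,-0.0031,0.0075],"turn": [0,0,0],"fingers": 0.4},{"delta_pos": [0.0024,-0.0031,0.0075],"turn": [0,0,0],"fingers": 0},{"delta_pos": [0.0024,-0.0031,0.0075],"turn": [0,0,0],"fingers": 0},{"delta_pos": [0.0024,-0.0031,-0.02],"turn": [0,0,0],"fingers": 0},{"delta_pos": [0.0024,-0.0031,-0.07],"turn": [0,0,0],"fingers": 0},{"delta_pos": [0.0024,-0.0031,-0.13],"turn": [0,0,0],"fingers": 0},{"delta_pos": [0.0024,-0.0031,-0.15],"turn": [0,0,0],"fingers": 0}]}}

```text
clock: 10.8
position: [0.422, 0.1376, 0.2005]
ee_rot: [0.671, 0.742, 0.002, 0.002]
ft_force: [0.0, -0.6, -1.5]
grip_width: 0.996
grasp_force: 0.0
```

```bash
python3 -c "
from h import *
go(.5315,-.2035,.15,-9)
c,P,ok,_,_=wcam();top(P,ok,.4212,.1365,.066,.03)
P,ok=cloud(camera('top'));top(P,ok,.4212,.1365,.066,.03)"
```

```text
delta [-0.3503  0.0746  0.051 ] turn z 0.257 dist 0.362 closing yaw now 5.7 pos [0.422  0.1376 0.2005] j7 -0.3 tilt corr [0.0046 0.0006 0.    ] t 10.8
1499 z 0.0663 circ [0.4218 0.1373] 0.0206 rect [422.  137.3] [39.  40.1] 6.5
336 z 0.0654 circ [0.4218 0.1367] 0.0204 rect [421.5 137. ] [39.9 38.4] 81.6
```

Scaled: 0.257 rad is 0.1636.

Call:
{"method": "move_arm", "body": {"plan": [{"delta_pos": [-0.05,0.01,0],"turn": [0,0,0.0318],"fingers": 0},{"delta_pos": [-0.1,0.02,0],"turn": [0,0,0.0637],"fingers": 0},{"delta_pos": [-0.15,0.03,0],"turn": [0,0,0.0955],"fingers": 0},{"delta_pos": [-0.2,0.045,0],"turn": [0,0,0.1273],"fingers": 0},{"delta_pos": [-0.25,0.055,0],"turn": [0,0,0.1636],"fingers": 0},{"delta_pos": [-0.3,0.065,0.01],"turn": [0,0,0.1636],"fingers": 0},{"delta_pos": [-0.34,0.073,0.03],"turn": [0,0,0.1636],"fingers": 0},{"delta_pos": [-0.35,0.0746,0.06],"turn": [0,0,0.1636],"fingers": 0},{"delta_pos": [-0.35,0.0746,0.08],"turn": [0,0,0.1636],"fingers": 0},{"delta_pos": [-0.35,0.0746,0.08],"turn": [0,0,0.1636],"fingers": 0},{"delta_pos": [-0.35,0.0746,0.08],"turn": [0,0,0.1636],"fingers": 0}]}}

```text
clock: 12.28
position: [0.5305, -0.2028, 0.1181]
ee_rot: [0.76, 0.65, 0.0, 0.0]
ft_force: [0.9, 0.2, -0.4]
grip_width: 1.001
grasp_force: 0.0
```

```bash
python3 -c "
from h import *
c,P,ok,_,_=wcam()
for a in OB[1:]: print(a[0],end=' '); top(P,ok,*a[1:])
go(.5315,-.2035,.024,-9)"
```

```text
cube 3675 z 0.0453 circ [ 0.5313 -0.2028] 0.0314 rect [ 531.3 -202.9] [45.7 45.4] 80.6
holder 2406 z 0.0381 circ [ 0.6527 -0.2132] 0.0315 rect [ 652.3 -213.4] [61.5 61.7] 43.6
pot 135 z 0.0237 circ [ 0.6394 -0.3033] 0.0211 rect [ 644.3 -300.8] [13.1 41.9] 27.1
lid 1182 z 0.0112 circ [ 0.4238 -0.2642] 0.0317 rect [ 426.1 -259.3] [51.5 62.4] 60.3
bar 101 z 0.0187 circ [ 0.4177 -0.249 ] 0.0072 rect [ 417.5 -248.4] [13.8  7.9] 13.8
jar 1229 z 0.0501 circ [ 0.713  -0.2609] 0.0222 rect [ 712.2 -260.3] [42. 42.] 67.4
delta [-0.0002  0.0007  0.0945] turn z 0.001 dist 0.095 closing yaw now -8.9 pos [ 0.5307 -0.2031  0.1185] j7 -0.04 tilt corr [ 0.0017  0.0005 -0.    ] t 12.325
```

Call:
{"method": "move_arm", "body": {"plan": [{"delta_pos": [0,0.0007,0.05],"turn": [0,0,0],"fingers": 0},{"delta_pos": [0,0.0007,0.085],"turn": [0,0,0],"fingers": 0},{"delta_pos": [0,0.0007,0.095],"turn": [0,0,0],"fingers": 0},{"delta_pos": [0,0.0007,0.095],"turn": [0,0,0],"fingers": 0},{"delta_pos": [0,0.0007,0.095],"turn": [0,0,0],"fingers": 1},{"delta_pos": [0,0.0007,0.095],"turn": [0,0,0],"fingers": 1},{"delta_pos": [0,0.0007,0.095],"turn": [0,0,0],"fingers": 1},{"delta_pos": [0,0.0007,0.095],"turn": [0,0,0],"fingers": 1},{"delta_pos": [0,0.0007,0.09],"turn": [0,0,0],"fingers": 1},{"delta_pos": [0,0.0007,0.04],"turn": [0,0,0],"fingers": 1},{"delta_pos": [0,0.0007,-0.02],"turn": [0,0,0],"fingers": 1},{"delta_pos": [0,0.0007,-0.065],"turn": [0,0,0],"fingers": 1}], "force": 40}}

```text
clock: 13.82
position: [0.5309, -0.2038, 0.1851]
ee_rot: [0.76, 0.65, 0.0, 0.001]
ft_force: [1.4, -0.5, -2.6]
grip_width: 0.518
grasp_force: 41.9
```

```bash
python3 -c "
from h import *
go(.4278,.0655,.11,5.6); print(get_obs()['grip_width'])"
```

```text
delta [ 0.2499 -0.144   0.0748] turn z -0.254 dist 0.298 closing yaw now -9.0 pos [ 0.5309 -0.2038  0.1851] j7 -0.01 tilt corr [ 0.0017  0.0004 -0.    ] t 13.825
0.5175982175886462
```

Scaled: -0.254 rad is -0.1617.

Call:
{"method": "move_arm", "body": {"plan": [{"delta_pos": [0.04,-0.023,0],"turn": [0,0,-0.0318],"fingers": 1},{"delta_pos": [0.08,-0.046,0],"turn": [0,0,-0.0637],"fingers": 1},{"delta_pos": [0.125,-0.072,0],"turn": [0,0,-0.0955],"fingers": 1},{"delta_pos": [0.17,-0.098,0],"turn": [0,0,-0.1273],"fingers": 1},{"delta_pos": [0.215,-0.124,0],"turn": [0,0,-0.1617],"fingers": 1},{"delta_pos": [0.24,-0.138,0],"turn": [0,0,-0.1617],"fingers": 1},{"delta_pos": [0.25,-0.144,0.02],"turn": [0,0,-0.1617],"fingers": 1},{"delta_pos": [0.25,-0.144,0.06],"turn": [0,0,-0.1617],"fingers": 1},{"delta_pos": [0.25,-0.144,0.1],"turn": [0,0,-0.1617],"fingers": 1},{"delta_pos": [0.25,-0.144,0.125],"turn": [0,0,-0.1617],"fingers": 1},{"delta_pos": [0.25,-0.144,0.125],"turn": [0,0,-0.1617],"fingers": 1},{"delta_pos": [0.25,-0.144,0.125],"turn": [0,0,-0.1617],"fingers": 1}]}}

```text
clock: 15.32
position: [0.4282, 0.0658, 0.0584]
ee_rot: [0.672, 0.741, 0.0, 0.0]
ft_force: [0.5, -0.0, -1.1]
grip_width: 0.521
grasp_force: 41.8
```

```bash
python3 -c "
from h import *
go(.4278,.0655,.030,5.6); print(get_obs()['grip_width'])
c,P,ok,_,_=wcam();top(P,ok,.4278,.0655,.081,.045,.01)
"
```

```text
delta [-0.0002 -0.0004  0.0284] turn z -0.001 dist 0.028 closing yaw now 5.6 pos [0.4282 0.0658 0.0584] j7 -0.32 tilt corr [ 0.0013  0.0002 -0.    ] t 15.325
0.5209537957377217
10781 z 0.0802 circ [0.4286 0.071 ] 0.0391 rect [429.   66.7] [77.9 46.3] 4.8
```

Well aligned. Lower, release and rise.

Call:
{"method": "move_arm", "body": {"plan": [{"delta_pos": [-0.0005,-0.0005,0.015],"turn": [0,0,0],"fingers": 1},{"delta_pos": [-0.0005,-0.0005,0.025],"turn": [0,0,0],"fingers": 1},{"delta_pos": [-0.0005,-0.0005,0.029],"turn": [0,0,0],"fingers": 1},{"delta_pos": [-0.0005,-0.0005,0.029],"turn": [0,0,0],"fingers": 1},{"delta_pos": [-0.0005,-0.0005,0.029],"turn": [0,0,0],"fingers": 1},{"delta_pos": [-0.0005,-0.0005,0.029],"turn": [0,0,0],"fingers": 0.4},{"delta_pos": [-0.0005,-0.0005,0.029],"turn": [0,0,0],"fingers": 0},{"delta_pos": [-0.0005,-0.0005,0.029],"turn": [0,0,0],"fingers": 0},{"delta_pos": [-0.0005,-0.0005,0],"turn": [0,0,0],"fingers": 0},{"delta_pos": [-0.0005,-0.0005,-0.05],"turn": [0,0,0],"fingers": 0},{"delta_pos": [-0.0005,-0.0005,-0.11],"turn": [0,0,0],"fingers": 0},{"delta_pos": [-0.0005,-0.0005,-0.13],"turn": [0,0,0],"fingers": 0}]}}

```text
clock: 16.88
position: [0.4284, 0.0654, 0.1905]
ee_rot: [0.672, 0.741, 0.001, 0.002]
ft_force: [0.3, -1.0, -1.4]
grip_width: 0.996
grasp_force: 0.0
```

```bash
python3 -c "
from h import *
c,P,ok,_,_=wcam();top(P,ok,.4278,.0655,.051,.045);top(P,ok,.4212,.1365,.066,.03)
P,ok=cloud(camera('top'));top(P,ok,.4278,.0655,.051,.045)
go(.653,-.2135,.13,52)"
```

```text
2325 z 0.0513 circ [0.4276 0.0652] 0.0314 rect [427.5  65.4] [45.3 46. ] 6.3
1835 z 0.0663 circ [0.422  0.1369] 0.0205 rect [421.9 136.4] [39.5 39.2] 6.1
210 z 0.0505 circ [0.4277 0.053 ] 0.0234 rect [428.5  54.2] [44.3 23. ] 6.0
delta [-0.2988  0.1964  0.0607] turn z -0.811 dist 0.363 closing yaw now 5.5 pos [0.4284 0.0651 0.1894] j7 -0.13 tilt corr [0.0041 0.0015 0.    ] t 16.975
```

Scaled: -0.811 rad is -0.5163.

Call:
{"method": "move_arm", "body": {"plan": [{"delta_pos": [-0.04,0.026,0],"turn": [0,0,-0.0637],"fingers": 0},{"delta_pos": [-0.08,0.052,0],"turn": [0,0,-0.1273],"fingers": 0},{"delta_pos": [-0.12,0.079,0],"turn": [0,0,-0.191],"fingers": 0},{"delta_pos": [-0.165,0.108,0],"turn": [0,0,-0.2674],"fingers": 0},{"delta_pos": [-0.21,0.138,0],"turn": [0,0,-0.3501],"fingers": 0},{"delta_pos": [-0.255,0.168,0],"turn": [0,0,-0.4329],"fingers": 0},{"delta_pos": [-0.29,0.19,0],"turn": [0,0,-0.5163],"fingers": 0},{"delta_pos": [-0.299,0.196,0.02],"turn": [0,0,-0.5163],"fingers": 0},{"delta_pos": [-0.299,0.196,0.06],"turn": [0,0,-0.5163],"fingers": 0},{"delta_pos": [-0.299,0.196,0.08],"turn": [0,0,-0.5163],"fingers": 0},{"delta_pos": [-0.299,0.196,0.08],"turn": [0,0,-0.5163],"fingers": 0},{"delta_pos": [-0.299,0.196,0.08],"turn": [0,0,-0.5163],"fingers": 0}]}}

```text
clock: 18.48
position: [0.6517, -0.2133, 0.1087]
ee_rot: [0.325, 0.946, 0.0, 0.001]
ft_force: [0.0, 0.9, 0.6]
grip_width: 1.002
grasp_force: 0.0
```

```bash
python3 -c "
from h import *
c,P,ok,_,_=wcam()
for a in OB[2:]: print(a[0],end=' '); top(P,ok,*a[1:])
print(get_obs()['joint_pos'].round(2))
go(.653,-.2135,.021,52)"
```

```text
holder 3196 z 0.0382 circ [ 0.6532 -0.2141] 0.0317 rect [ 652.8 -213.8] [61.4 61.8] 34.2
pot 422 z 0.0238 circ [ 0.6269 -0.3096] 0.0265 rect [ 624.4 -307.9] [51.5 44.9] 61.6
lid 2317 z 0.0113 circ [ 0.4236 -0.264 ] 0.032 rect [ 423.8 -263.7] [61.7 63. ] 58.2
bar 622 z 0.0191 circ [ 0.4246 -0.264 ] 0.0204 rect [ 423.8 -264.2] [15.8 40.2] 24.6
jar 1793 z 0.0501 circ [ 0.7126 -0.2606] 0.0218 rect [ 712.3 -260.4] [42.  42.4] 18.6
[ 0.75  0.67 -0.74  1.4   0.46  1.24  0.88]
delta [-0.0007  0.0005  0.088 ] turn z 0.0 dist 0.088 closing yaw now 52.0 pos [ 0.6519 -0.2134  0.109 ] j7 0.88 tilt corr [ 0.0008  0.0022 -0.    ] t 18.525
```

Call:
{"method": "move_arm", "body": {"plan": [{"delta_pos": [-0.001,0.0005,0.04],"turn": [0,0,0],"fingers": 0},{"delta_pos": [-0.001,0.0005,0.075],"turn": [0,0,0],"fingers": 0},{"delta_pos": [-0.001,0.0005,0.088],"turn": [0,0,0],"fingers": 0},{"delta_pos": [-0.001,0.0005,0.088],"turn": [0,0,0],"fingers": 0},{"delta_pos": [-0.001,0.0005,0.088],"turn": [0,0,0],"fingers": 1},{"delta_pos": [-0.001,0.0005,0.088],"turn": [0,0,0],"fingers": 1},{"delta_pos": [-0.001,0.0005,0.088],"turn": [0,0,0],"fingers": 1},{"delta_pos": [-0.001,0.0005,0.088],"turn": [0,0,0],"fingers": 1},{"delta_pos": [-0.001,0.0005,0.075],"turn": [0,0,0],"fingers": 1},{"delta_pos": [-0.001,0.0005,0.03],"turn": [0,0,0],"fingers": 1},{"delta_pos": [-0.001,0.0005,-0.03],"turn": [0,0,0],"fingers": 1},{"delta_pos": [-0.001,0.0005,-0.08],"turn": [0,0,0],"fingers": 1}], "force": 40}}

```text
clock: 20.02
position: [0.6523, -0.2136, 0.1909]
ee_rot: [0.325, 0.946, 0.0, 0.001]
ft_force: [0.7, 0.2, -2.6]
grip_width: 0.704
grasp_force: 44.8
```

```bash
python3 -c "
from h import *
go(.435,-.006,.06,5.6); print(get_obs()['grip_width'])"
```

```text
delta [0.2993 0.0299 0.1304] turn z 0.811 dist 0.328 closing yaw now 52.0 pos [ 0.6523 -0.2136  0.1909] j7 0.91 tilt corr [ 0.0007  0.0017 -0.    ] t 20.025
0.7044161854409877
```

Scaled: 0.811 rad is 0.5163.

Call:
{"method": "move_arm", "body": {"plan": [{"delta_pos": [0.04,0.004,0],"turn": [0,0,0.0764],"fingers": 1},{"delta_pos": [0.08,0.008,0],"turn": [0,0,0.1528],"fingers": 1},{"delta_pos": [0.125,0.012,0],"turn": [0,0,0.2292],"fingers": 1},{"delta_pos": [0.17,0.017,0],"turn": [0,0,0.3056],"fingers": 1},{"delta_pos": [0.215,0.021,0],"turn": [0,0,0.382],"fingers": 1},{"delta_pos": [0.26,0.026,0],"turn": [0,0,0.4584],"fingers": 1},{"delta_pos": [0.29,0.029,0],"turn": [0,0,0.5163],"fingers": 1},{"delta_pos": [0.3,0.03,0.02],"turn": [0,0,0.5163],"fingers": 1},{"delta_pos": [0.3,0.03,0.07],"turn": [0,0,0.5163],"fingers": 1},{"delta_pos": [0.3,0.03,0.12],"turn": [0,0,0.5163],"fingers": 1},{"delta_pos": [0.3,0.03,0.13],"turn": [0,0,0.5163],"fingers": 1},{"delta_pos": [0.3,0.03,0.13],"turn": [0,0,0.5163],"fingers": 1}]}}

```text
clock: 21.52
position: [0.4347, -0.0053, 0.0584]
ee_rot: [0.672, 0.741, 0.0, 0.0]
ft_force: [0.3, 0.3, -2.3]
grip_width: 0.703
grasp_force: 45.4
```

```bash
python3 -c "
from h import *
go(.435,-.006,.028,5.6); print(get_obs()['grip_width'])
c,P,ok,_,_=wcam();top(P,ok,.435,-.006,.078,.04,.006)
"
```

```text
delta [-0.0007  0.0003  0.0304] turn z -0.0 dist 0.03 closing yaw now 5.6 pos [ 0.4347 -0.0053  0.0584] j7 -0.16 tilt corr [ 0.0004 -0.0001  0.    ] t 21.525
0.7031107879548988
7813 z 0.075 circ [0.4334 0.0023] 0.0388 rect [436.4  -3.1] [64.1 62.7] 48.1
```

Call:
{"method": "move_arm", "body": {"plan": [{"delta_pos": [-0.001,0,0.015],"turn": [0,0,0],"fingers": 1},{"delta_pos": [-0.001,0,0.026],"turn": [0,0,0],"fingers": 1},{"delta_pos": [-0.001,0,0.031],"turn": [0,0,0],"fingers": 1},{"delta_pos": [-0.001,0,0.031],"turn": [0,0,0],"fingers": 1},{"delta_pos": [-0.001,0,0.031],"turn": [0,0,0],"fingers": 1},{"delta_pos": [-0.001,0,0.031],"turn": [0,0,0],"fingers": 0.2},{"delta_pos": [-0.001,0,0.031],"turn": [0,0,0],"fingers": 0},{"delta_pos": [-0.001,0,0.031],"turn": [0,0,0],"fingers": 0},{"delta_pos": [-0.001,0,0],"turn": [0,0,0],"fingers": 0},{"delta_pos": [-0.001,0,-0.05],"turn": [0,0,0],"fingers": 0},{"delta_pos": [-0.001,0,-0.11],"turn": [0,0,0],"fingers": 0},{"delta_pos": [-0.001,0,-0.13],"turn": [0,0,0],"fingers": 0}]}}

```text
clock: 23.08
position: [0.4357, -0.0064, 0.1906]
ee_rot: [0.672, 0.741, 0.001, 0.002]
ft_force: [0.5, 0.3, -0.1]
grip_width: 1.002
grasp_force: 0.0
```

```bash
python3 -c "
from h import *
c,P,ok,_,_=wcam();top(P,ok,.435,-.006,.044,.04);top(P,ok,.4278,.0655,.051,.045)
P,ok=cloud(camera('scene'));top(P,ok,.435,-.006,.044,.04)
go(.627,-.310,.10,0)"
```

```text
1888 z 0.0442 circ [ 0.4351 -0.0057] 0.0316 rect [435.2  -5.7] [60.6 61.6] 2.9
2630 z 0.0513 circ [0.4275 0.0649] 0.0311 rect [427.6  65. ] [45.8 44.4] 5.5
275 z 0.0454 circ [ 0.4337 -0.0041] 0.033 rect [433.5  -3.7] [60.4 62.8] 41.2
delta [-0.3201  0.1608  0.0909] turn z 0.097 dist 0.37 closing yaw now 5.5 pos [ 0.4356 -0.0067  0.1895] j7 0.03 tilt corr [0.004  0.0022 0.    ] t 23.175
```

Call:
{"method": "move_arm", "body": {"plan": [{"delta_pos": [-0.045,0.022,0],"turn": [0,0,0],"fingers": 0},{"delta_pos": [-0.09,0.045,0],"turn": [0,0,0],"fingers": 0},{"delta_pos": [-0.14,0.07,0],"turn": [0,0,0],"fingers": 0},{"delta_pos": [-0.19,0.095,0],"turn": [0,0,0],"fingers": 0},{"delta_pos": [-0.24,0.12,0],"turn": [0,0,0],"fingers": 0},{"delta_pos": [-0.285,0.143,0],"turn": [0,0,0],"fingers": 0},{"delta_pos": [-0.315,0.158,0.02],"turn": [0,0,0],"fingers": 0},{"delta_pos": [-0.32,0.161,0.06],"turn": [0,0,0],"fingers": 0},{"delta_pos": [-0.32,0.161,0.1],"turn": [0,0,0],"fingers": 0},{"delta_pos": [-0.32,0.161,0.1],"turn": [0,0,0],"fingers": 0},{"delta_pos": [-0.32,0.161,0.1],"turn": [0,0,0],"fingers": 0}]}}

```text
clock: 24.55
position: [0.6261, -0.3092, 0.0883]
ee_rot: [0.672, 0.741, 0.0, 0.0]
ft_force: [0.9, -0.3, -0.4]
grip_width: 1.002
grasp_force: 0.0
```

```bash
python3 -c "
from h import *
c,P,ok,_,_=wcam()
for a in OB[3:]: print(a[0],end=' '); top(P,ok,*a[1:])
go(.627,-.310,.015,5.6)"
```

```text
pot 794 z 0.024 circ [ 0.6273 -0.3106] 0.0267 rect [ 627.9 -310.5] [52.  49.8] 10.6
lid 2310 z 0.0113 circ [ 0.4237 -0.2646] 0.0317 rect [ 423.8 -264.4] [61.7 62.1] 89.9
bar 631 z 0.0189 circ [ 0.4245 -0.2642] 0.0203 rect [ 424.  -264.4] [15.4 40.1] 23.2
jar 3165 z 0.0502 circ [ 0.7128 -0.2612] 0.0221 rect [ 712.7 -261. ] [42.3 42.1] 59.7
delta [-0.0005  0.0003  0.0741] turn z -0.001 dist 0.074 closing yaw now 5.6 pos [ 0.6265 -0.3095  0.0891] j7 0.24 tilt corr [0.0021 0.001  0.    ] t 24.6
```

Call:
{"method": "move_arm", "body": {"plan": [{"delta_pos": [-0.001,0.0003,0.04],"turn": [0,0,0],"fingers": 0},{"delta_pos": [-0.001,0.0003,0.065],"turn": [0,0,0],"fingers": 0},{"delta_pos": [-0.001,0.0003,0.0755],"turn": [0,0,0],"fingers": 0},{"delta_pos": [-0.001,0.0003,0.0755],"turn": [0,0,0],"fingers": 0},{"delta_pos": [-0.001,0.0003,0.0755],"turn": [0,0,0],"fingers": 1},{"delta_pos": [-0.001,0.0003,0.0755],"turn": [0,0,0],"fingers": 1},{"delta_pos": [-0.001,0.0003,0.0755],"turn": [0,0,0],"fingers": 1},{"delta_pos": [-0.001,0.0003,0.0755],"turn": [0,0,0],"fingers": 1},{"delta_pos": [-0.001,0.0003,0.065],"turn": [0,0,0],"fingers": 1},{"delta_pos": [-0.001,0.0003,0.02],"turn": [0,0,0],"fingers": 1},{"delta_pos": [-0.001,0.0003,-0.04],"turn": [0,0,0],"fingers": 1},{"delta_pos": [-0.001,0.0003,-0.1],"turn": [0,0,0],"fingers": 1}], "force": 30}}

```text
clock: 26.1
position: [0.6257, -0.3103, 0.19]
ee_rot: [0.672, 0.741, 0.0, 0.0]
ft_force: [0.1, 0.4, -0.1]
grip_width: 0.625
grasp_force: 32.0
```

```bash
python3 -c "
from h import *
go(.4422,-.0777,.06,5.6); print(get_obs()['grip_width'])
c,P,ok,_,_=wcam();save('w4',c['color'])"
```

```text
delta [ 0.2493 -0.1601  0.1299] turn z -0.001 dist 0.324 closing yaw now 5.6 pos [ 0.6257 -0.3103  0.19  ] j7 0.27 tilt corr [ 0.0005  0.0002 -0.    ] t 26.1
0.625210140671071
```

View pics/w4.png

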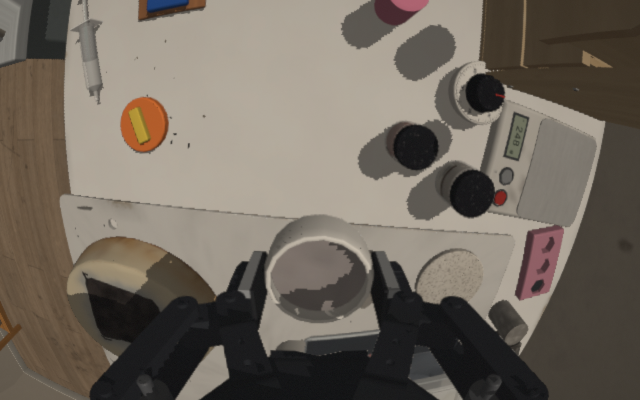

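Call:
{"method": "move_arm", "body": {"plan": [{"delta_pos": [0.035,-0.022,0],"turn": [0,0,0],"fingers": 1},{"delta_pos": [0.075,-0.048,0],"turn": [0,0,0],"fingers": 1},{"delta_pos": [0.115,-0.074,0],"turn": [0,0,0],"fingers": 1},{"delta_pos": [0.155,-0.1,0],"turn": [0,0,0],"fingers": 1},{"delta_pos": [0.195,-0.126,0],"turn": [0,0,0],"fingers": 1},{"delta_pos": [0.235,-0.151,0],"turn": [0,0,0],"fingers": 1},{"delta_pos": [0.249,-0.16,0.01],"turn": [0,0,0],"fingers": 1},{"delta_pos": [0.249,-0.16,0.06],"turn": [0,0,0],"fingers": 1},{"delta_pos": [0.249,-0.16,0.11],"turn": [0,0,0],"fingers": 1},{"delta_pos": [0.249,-0.16,0.135],"turn": [0,0,0],"fingers": 1},{"delta_pos": [0.249,-0.16,0.135],"turn": [0,0,0],"fingers": 1},{"delta_pos": [0.249,-0.16,0.135],"turn": [0,0,0],"fingers": 1}]}}

```text
clock: 27.65
position: [0.4435, -0.0781, 0.0537]
ee_rot: [0.672, 0.741, 0.0, 0.001]
ft_force: [-0.3, 0.5, 0.2]
grip_width: 0.627
grasp_force: 32.0
```

```bash
python3 -c "
from h import *
go(.4422,-.0777,.0195,5.6); print(get_obs()['grip_width'])"
```

```text
delta [ 0.0005 -0.0013  0.0342] turn z -0.0 dist 0.034 closing yaw now 5.6 pos [ 0.4435 -0.0781  0.0537] j7 -0.03 tilt corr [ 0.0017  0.0008 -0.    ] t 27.65
0.6274459938735477
```

Call:
{"method": "move_arm", "body": {"plan": [{"delta_pos": [0.0005,-0.001,0.018],"turn": [0,0,0],"fingers": 1},{"delta_pos": [0.0005,-0.001,0.03],"turn": [0,0,0],"fingers": 1},{"delta_pos": [0.0005,-0.001,0.035],"turn": [0,0,0],"fingers": 1},{"delta_pos": [0.0005,-0.001,0.035],"turn": [0,0,0],"fingers": 1},{"delta_pos": [0.0005,-0.001,0.035],"turn": [0,0,0],"fingers": 1},{"delta_pos": [0.0005,-0.001,0.035],"turn": [0,0,0],"fingers": 0.2},{"delta_pos": [0.0005,-0.001,0.035],"turn": [0,0,0],"fingers": 0.15},{"delta_pos": [0.0005,-0.001,0.035],"turn": [0,0,0],"fingers": 0.15},{"delta_pos": [0.0005,-0.001,0.01],"turn": [0,0,0],"fingers": 0.15},{"delta_pos": [0.0005,-0.001,-0.04],"turn": [0,0,0],"fingers": 0.15},{"delta_pos": [0.0005,-0.001,-0.1],"turn": [0,0,0],"fingers": 0.15},{"delta_pos": [0.0005,-0.001,-0.13],"turn": [0,0,0],"fingers": 0.15}]}}

```text
clock: 29.15
position: [0.4425, -0.0777, 0.1851]
ee_rot: [0.672, 0.741, 0.0, 0.002]
ft_force: [0.2, -0.1, -0.5]
grip_width: 0.849
grasp_force: 0.0
```

```bash
python3 -c "
from h import *
c,P,ok,_,_=wcam();top(P,ok,.442,-.0777,.03,.035)
for a in OB[4:6]: print(a[0],end=' '); top(P,ok,*a[1:])
P,ok=cloud(camera('top'));top(P,ok,.442,-.0777,.03,.035)
go(.424,-.2645,.10,23)"
```

```text
510 z 0.0299 circ [ 0.4424 -0.0767] 0.0267 rect [442.4 -76.5] [51.  52.5] 84.6
lid 1126 z 0.0113 circ [ 0.4233 -0.2635] 0.032 rect [ 423.6 -262.7] [60.8 62.3] 0.4
bar 273 z 0.0191 circ [ 0.4223 -0.2639] 0.0207 rect [ 423.1 -263.3] [14.2 40.7] 22.6
few 0
delta [-0.1834 -0.0376  0.0859] turn z -0.305 dist 0.206 closing yaw now 5.5 pos [ 0.4433 -0.0781  0.1854] j7 0.15 tilt corr [0.0048 0.0033 0.    ] t 29.25
```

Scaled: -0.305 rad is -0.1942.

Call:
{"method": "move_arm", "body": {"plan": [{"delta_pos": [-0.04,-0.008,0],"turn": [0,0,-0.0637],"fingers": 0.4},{"delta_pos": [-0.09,-0.018,0],"turn": [0,0,-0.1273],"fingers": 0.5},{"delta_pos": [-0.14,-0.028,0.02],"turn": [0,0,-0.1942],"fingers": 0.5},{"delta_pos": [-0.18,-0.037,0.06],"turn": [0,0,-0.1942],"fingers": 0.5},{"delta_pos": [-0.1834,-0.0376,0.1],"turn": [0,0,-0.1942],"fingers": 0.5},{"delta_pos": [-0.1834,-0.0376,0.1],"turn": [0,0,-0.1942],"fingers": 0.5},{"delta_pos": [-0.1834,-0.0376,0.1],"turn": [0,0,-0.1942],"fingers": 0.5}]}}

```text
clock: 30.12
position: [0.4226, -0.2632, 0.0832]
ee_rot: [0.551, 0.834, 0.0, 0.0]
ft_force: [0.2, -0.6, 0.8]
grip_width: 0.498
grasp_force: 0.0
```

```bash
python3 -c "
from h import *
c,P,ok,_,_=wcam()
for a in OB[4:6]: print(a[0],end=' '); top(P,ok,*a[1:])
go(.424,-.2645,.0245,23); print(get_obs()['grip_width'])"
```

```text
lid 4357 z 0.0113 circ [ 0.4228 -0.2644] 0.0318 rect [ 422.6 -263.9] [62. 62.] 16.4
bar 1113 z 0.0191 circ [ 0.4227 -0.2638] 0.0203 rect [ 422.8 -263.9] [14.3 39.4] 22.9
delta [-0.0012  0.0005  0.0593] turn z 0.002 dist 0.059 closing yaw now 23.1 pos [ 0.4229 -0.2635  0.0838] j7 0.69 tilt corr [ 0.0011  0.0017 -0.    ] t 30.175
0.5023559388988927
```

Call:
{"method": "move_arm", "body": {"plan": [{"delta_pos": [-0.001,0,0.03],"turn": [0,0,0],"fingers": 0.5},{"delta_pos": [-0.001,0,0.05],"turn": [0,0,0],"fingers": 0.5},{"delta_pos": [-0.001,0,0.06],"turn": [0,0,0],"fingers": 0.6},{"delta_pos": [-0.001,0,0.06],"turn": [0,0,0],"fingers": 0.7},{"delta_pos": [-0.001,0,0.06],"turn": [0,0,0],"fingers": 1},{"delta_pos": [-0.001,0,0.06],"turn": [0,0,0],"fingers": 1},{"delta_pos": [-0.001,0,0.06],"turn": [0,0,0],"fingers": 1},{"delta_pos": [-0.001,0,0.06],"turn": [0,0,0],"fingers": 1}], "force": 20}}

```text
clock: 31.18
position: [0.4227, -0.2649, 0.0229]
ee_rot: [0.552, 0.834, -0.0, 0.001]
ft_force: [-0.1, 1.4, 7.0]
grip_width: 0.15
grasp_force: 23.7
```

```bash
python3 -c "
from h import *
go(.424,-.2645,.10,23); print(get_obs()['grip_width'],get_obs()['ft_force'])"
```

```text
delta [-0.0002  0.0014 -0.0771] turn z 0.001 dist 0.077 closing yaw now 23.0 pos [ 0.4227 -0.2649  0.0229] j7 0.62 tilt corr [ 0.0005  0.0009 -0.    ] t 31.175
0.14997907993090126 [-0.14667865  1.43623517  6.95303013]
```

Call:
{"method": "move_arm", "body": {"plan": [{"delta_pos": [0,0,-0.02],"turn": [0,0,0],"fingers": 1},{"delta_pos": [0,0,-0.06],"turn": [0,0,0],"fingers": 1},{"delta_pos": [0,0,-0.1],"turn": [0,0,0],"fingers": 1},{"delta_pos": [0,0,-0.12],"turn": [0,0,0],"fingers": 1},{"delta_pos": [0,0,-0.12],"turn": [0,0,0],"fingers": 1},{"delta_pos": [0,0,-0.12],"turn": [0,0,0],"fingers": 1}]}}

```text
clock: 31.92
position: [0.4217, -0.2647, 0.1419]
ee_rot: [0.552, 0.834, -0.0, -0.0]
ft_force: [-0.4, 0.2, -0.5]
grip_width: 0.156
grasp_force: 23.0
```

```bash
python3 -c "
from h import *
go(.4424,-.0770,.09,23); p=get_obs()['position']; print(get_obs()['grip_width'])
c,P,ok,o,D=wcam(); save('w5',c['color']); hsv=cv2.cvtColor(c['color'],cv2.COLOR_RGB2HSV); m=(hsv[...,0]>4)&(hsv[...,0]<18)&(hsv[...,1]>170)&ok
q=P[m&(P[...,2]>.08)]; print(len(q),np.percentile(q[:,2]-p[2],[1,50,99]).round(4)); 
z=np.median(q[:,2]); ci=cv2.minEnclosingCircle(q[np.abs(q[:,2]-z)<.005][:,:2].astype(np.float32)); print(np.array(ci[0])-p[:2],ci[1])"
```

```text
delta [0.1646 0.0925 0.0519] turn z 0.0 dist 0.196 closing yaw now 23.0 pos [ 0.4217 -0.2647  0.1419] j7 0.74 tilt corr [-0.0006 -0.0004 -0.    ] t 31.925
0.15583141691214805
4740 [-0.0182 -0.0117 -0.005 ]
[9.45287088e-05 1.84078287e-03] 0.030959133058786392
```

View pics/w5.png

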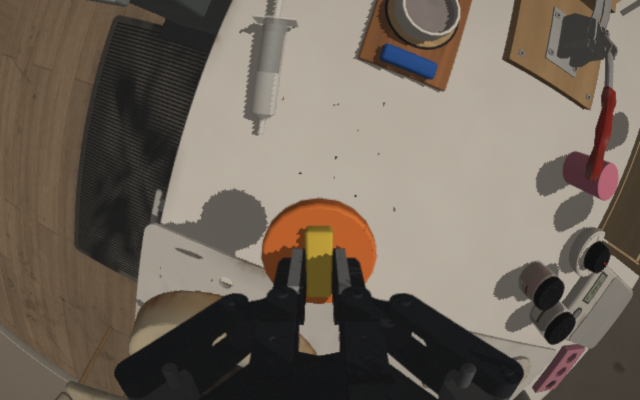

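Call:
{"method": "move_arm", "body": {"plan": [{"delta_pos": [0.03,0.017,0],"turn": [0,0,0],"fingers": 1},{"delta_pos": [0.07,0.039,0],"turn": [0,0,0],"fingers": 1},{"delta_pos": [0.11,0.062,0],"turn": [0,0,0],"fingers": 1},{"delta_pos": [0.145,0.081,0],"turn": [0,0,0],"fingers": 1},{"delta_pos": [0.1642,0.0918,0],"turn": [0,0,0],"fingers": 1},{"delta_pos": [0.1642,0.0918,0.03],"turn": [0,0,0],"fingers": 1},{"delta_pos": [0.1642,0.0918,0.065],"turn": [0,0,0],"fingers": 1},{"delta_pos": [0.1642,0.0918,0.065],"turn": [0,0,0],"fingers": 1},{"delta_pos": [0.1642,0.0918,0.065],"turn": [0,0,0],"fingers": 1},{"delta_pos": [0.1642,0.0918,0.065],"turn": [0,0,0],"fingers": 1}]}}

```text
clock: 33.22
position: [0.4432, -0.078, 0.0784]
ee_rot: [0.552, 0.834, 0.0, 0.001]
ft_force: [-0.2, -0.4, -1.7]
grip_width: 0.157
grasp_force: 23.0
```

```bash
python3 -c "
from h import *
go(.4421,-.0777,.045,23); p=get_obs()['position']; print(get_obs()['grip_width'])
c,P,ok,o,D=wcam(); hsv=cv2.cvtColor(c['color'],cv2.COLOR_RGB2HSV); m=(hsv[...,0]>4)&(hsv[...,0]<18)&(hsv[...,1]>170)&ok
q=P[m&(P[...,2]>.055)&(np.hypot(P[...,0]-.442,P[...,1]+.077)<.05)]; z=np.median(q[:,2]); ci=cv2.minEnclosingCircle(q[np.abs(q[:,2]-z)<.005][:,:2].astype(np.float32)); print(z,ci)
c=camera('top');P,ok=cloud(c); hsv=cv2.cvtColor(c['color'],cv2.COLOR_RGB2HSV); m=(hsv[...,0]>4)&(hsv[...,0]<18)&(hsv[...,1]>170)&ok
q=P[m&(P[...,2]>.04)&(np.hypot(P[...,0]-.442,P[...,1]+.077)<.06)];print(len(q),q.min(0).round(4),q.max(0).round(4))"
```

```text
delta [ 0.0007 -0.001   0.0334] turn z 0.0 dist 0.033 closing yaw now 23.0 pos [ 0.4432 -0.078   0.0784] j7 0.31 tilt corr [0.0012 0.0013 0.    ] t 33.225
0.1570906814611637
0.06676378444248073 ((0.4433419108390808, -0.07625189423561096), 0.031109599396586418)Traceback (most recent call last):
  File "<string>", line 7, in <module>
    q=P[m&(P[...,2]>.04)&(np.hypot(P[...,0]-.442,P[...,1]+.077)<.06)];print(len(q),q.min(0).round(4),q.max(0).round(4))
                                                                                   ~~~~~^^^
    return umr_minimum(a, axis, None, out, keepdims, initial, where)
ValueError: zero-size array to reduction operation minimum which has no identity
```

Call:
{"method": "move_arm", "body": {"plan": [{"delta_pos": [0.0004,-0.001,0.01],"turn": [0,0,0],"fingers": 1},{"delta_pos": [0.0004,-0.001,0.018],"turn": [0,0,0],"fingers": 1},{"delta_pos": [0.0004,-0.001,0.023],"turn": [0,0,0],"fingers": 1},{"delta_pos": [0.0004,-0.001,0.026],"turn": [0,0,0],"fingers": 1},{"delta_pos": [0.0004,-0.001,0.029],"turn": [0,0,0],"fingers": 1},{"delta_pos": [0.0004,-0.001,0.031],"turn": [0,0,0],"fingers": 1},{"delta_pos": [0.0004,-0.001,0.033],"turn": [0,0,0],"fingers": 1},{"delta_pos": [0.0004,-0.001,0.033],"turn": [0,0,0],"fingers": 1}]}}

```text
clock: 34.33
position: [0.4415, -0.0778, 0.0447]
ee_rot: [0.552, 0.834, -0.0, 0.0]
ft_force: [-2.2, -0.1, 7.6]
grip_width: 0.156
grasp_force: 23.8
```

```bash
python3 -c "
from h import *
go(.4421,-.0777,.045,23); print(get_obs()['ft_force'].round(1))"
```

```text
delta [-0.0001  0.0006 -0.0003] turn z 0.001 dist 0.001 closing yaw now 23.0 pos [ 0.4415 -0.0778  0.0447] j7 0.25 tilt corr [-0.0003  0.0004  0.    ] t 34.325
[-2.2 -0.1  7.6]
```

Call:
{"method": "move_arm", "body": {"plan": [{"delta_pos": [0,0,0],"turn": [0,0,0],"fingers": 0.75},{"delta_pos": [0,0,0],"turn": [0,0,0],"fingers": 0.6},{"delta_pos": [0,0,0],"turn": [0,0,0],"fingers": 0.6},{"delta_pos": [0,0,0],"turn": [0,0,0],"fingers": 0.6},{"delta_pos": [0,0,-0.02],"turn": [0,0,0],"fingers": 0.6},{"delta_pos": [0,0,-0.06],"turn": [0,0,0],"fingers": 0.6},{"delta_pos": [0,0,-0.11],"turn": [0,0,0],"fingers": 0.6},{"delta_pos": [-0.05,0,-0.16],"turn": [0,0,0],"fingers": 0.6},{"delta_pos": [-0.1,0,-0.2],"turn": [0,0,0],"fingers": 0.6},{"delta_pos": [-0.12,0,-0.22],"turn": [0,0,0],"fingers": 0.6},{"delta_pos": [-0.12,0,-0.22],"turn": [0,0,0],"fingers": 0.6},{"delta_pos": [-0.12,0,-0.22],"turn": [0,0,0],"fingers": 0.6}]}}

```text
clock: 35.83
position: [0.488, -0.1872, 0.2635]
ee_rot: [0.551, 0.834, 0.0, -0.001]
ft_force: [0.2, 0.5, 0.7]
grip_width: 0.401
grasp_force: 0.0
```

```bash
python3 -c "
from h import *
L=[('cyl',.4212,.1365,.066,.03),('cube',.4278,.0655,.051,.045),('holder',.435,-.006,.044,.04),('lid',.4422,-.0777,.033,.04,.0035),('bar',.4422,-.0777,.041,.04,.0035),OB[6]]
c,P,ok,_,_=wcam(); save('w6',c['color'])
for a in L: print(a[0],end=' ');top(P,ok,*a[1:])
s=camera('scene'); save('s6',cv2.resize(s['color'][180:330,270:440],None,fx=4,fy=4)); P,ok=cloud(s)
for a in L: print(a[0],end=' ');top(P,ok,*a[1:])"
```

```text
cyl few 0
cube few 0
holder 826 z 0.0442 circ [ 0.4352 -0.0067] 0.031 rect [439.2 -14.8] [60.9 42.2] 25.7
lid 1784 z 0.0332 circ [ 0.4423 -0.0773] 0.0316 rect [442.  -77.2] [61.1 61.5] 31.0
bar 439 z 0.041 circ [ 0.442  -0.0778] 0.0202 rect [442.5 -77.6] [13.5 38.5] 23.2
jar 557 z 0.05 circ [ 0.7121 -0.2605] 0.022 rect [ 712.6 -260. ] [41.8 41.7] 78.8
cyl 229 z 0.0677 circ [0.4201 0.1385] 0.0214 rect [420.1 138. ] [37.1 41.1] 33.4
cube 306 z 0.0527 circ [0.4252 0.0587] 0.0369 rect [427.1  57.3] [45.8 70.3] 7.0
holder 264 z 0.0454 circ [ 0.4338 -0.0022] 0.0332 rect [431.6  -2.5] [59.3 64.2] 32.7
lid 209 z 0.0348 circ [ 0.4397 -0.0757] 0.033 rect [439.7 -74.5] [61.7 59.7] 17.6
bar 76 z 0.0412 circ [ 0.4381 -0.0729] 0.0288 rect [439.6 -72.1] [47.1 49.9] 59.0
jar 98 z 0.0519 circ [ 0.7109 -0.2586] 0.0241 rect [ 710.1 -259.5] [40.3 45.2] 34.8
```

View pics/w6.png

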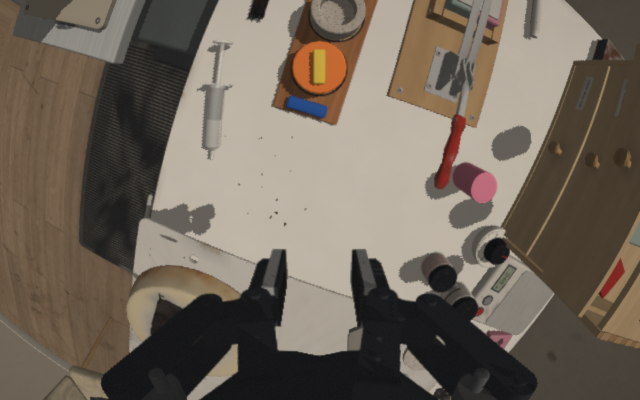

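View pics/s6.png

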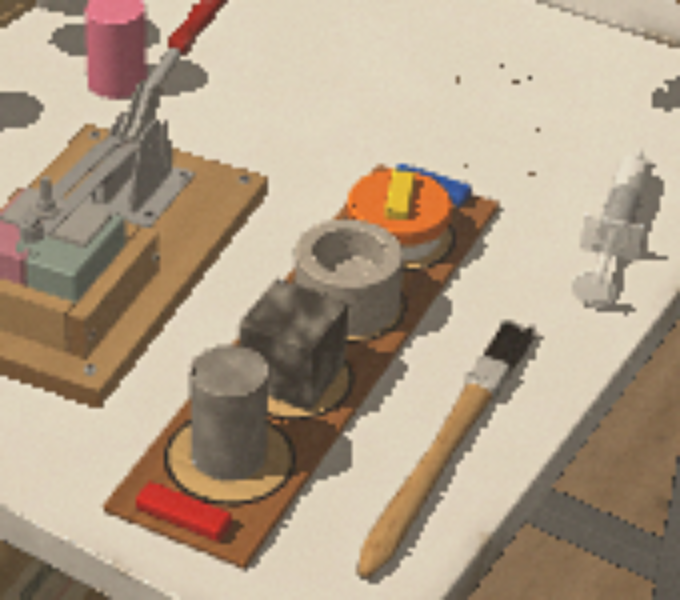

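The row runs cylinder, cube, holder, lidded pot from red to blue. The lid's top is at 33.2 mm (33 mm expected if fully home) and the jar has not moved. I'm handing it in.

```bash
python3 -c "
from workcell import hand_in; print(hand_in())"
```

```text
the job is handed in; nothing more can be done
None
```

The job is handed in: the cylinder, cube, tealight holder and lidded pot stand upright in that order from the red end to the blue, each within about 1 mm of its ring centre by the cameras; the lid is fully home, and the pigment jar was left where it stands.

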